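Load a contactor test fixture and switch it back on

ROBOT

A 6-joint arm with a two-finger parallel gripper is mounted at the origin on the work surface. World frame = base frame: x ahead of the robot, y to its left, z up, the work surface at z = 0. Lengths are in mm, angles in degrees, forces in N, time in s.
With the tool pointing down it reaches from about 300 to 850 mm from the base axis. Payload 4.2 kg.
Tool frame: the origin (TCP) lies between the finger pads; the fingertips stand 19 mm ahead of it and the grasp point (between the pads) is the TCP (env.tips_ahead is the distance from the TCP to the fingertips, in mm); z points along the fingers, y is the direction in which the jaws open and shut (so a half turn about z gives the same grasp; the last joint's range is limited). The gripper opens to 91 mm and grips with 3 to 60 N. Pads are 32 mm wide; open, the fingers measure 118 mm over their backs; the gripper's body (76 mm by 178 mm) begins 60 mm behind the grasp point.
Start: joints at [71.333, 18.312, 89.639, -0, 72.044, -1.146], TCP at [173.109, 548.338, 232.976] pointing down, gripper open.
Joint ranges: [-177.97, 177.97], [-48.28, 115.42], [12.27, 149.76], [-77.06, 257.06], [2.81, 150.46], [-146.56, 146.56]. Speed limits (degrees/s): [147.25, 147.25, 180, 180, 180, 180].

INTERFACE

Orientations are given as [roll, pitch, yaw] about the fixed x, y, z axes, in that order (R = Rz(yaw) Ry(pitch) Rx(roll)).
In Python, from workcell import telemetry, viewer, job_done, env gives the robot as it stands. The module is installed in compiled form; this text tells all that it offers.
- The arm moves only by the shell command python3 -m jog 'ROWS' [FORCE]. ROWS is JSON, a list of rows, each a list of 3 entries, a list of its own where there are three numbers: the shift along the tool's x, y, z in cm, then the turn about the tool's z in degrees, then the opening, from 0 (shut) to 1 (fully open). A call has 1 to 10 rows; each row shifts and turns the pose as measured when the row begins, along the tool's axes as they then stand; what a row does not reach is not made up. A row lasts 1/8 s, in which the tool goes at most 62.5 mm and 10.7 degrees, less where a joint would pass 70% of its speed; a pose out of reach is approached as far as the arm can. A call is refused whole if a number of a shift passes 6.25 or a number of a turn 10.7, either way. A call with a gripper value outside its range is refused whole. The fingers move at their own pace and stop on an object; FORCE is the grip in N (left out, the last holds). Time passes only in rows, so rows that do not move let the fingers close. It gives the time, the measured TCP pose, the force and the opening at its end, in the units of the state.
- telemetry.state(): the state, without advancing time (a new reading comes with each control period).
- viewer.grab_frame(name): name is "scene" or "top" or "wrist"; returns a dict with "color" (400x640x3 uint8, red, green, blue), "K" (3x3 intrinsics, pixels), "rvec" (rotation vector, rad) and "tvec" (3), from world to camera coordinates, as OpenCV has them. Camera axes: x right, y down, z forward; pixel columns grow to the right and rows downward; lengths in mm; the calibration is good to about 2 mm. A picture is of the moment at which its call begins. There is no depth.
- job_done(): hands the job in, once; it reports no verdict.
The state is a dict: "time_s": time; "qpos": joint angles; "qvel": joint speeds; "effort": joint torques, N m; "ee_pos": TCP position; "ee_rot": TCP orientation; "force": force on the tool from outside, world axes, zero at the start; "torque": the same for the moment, N m; "gripper_width": finger opening in mm.
Only numpy, scipy, OpenCV 4.12 (cv2) and the standard library are available. Lean on these libraries where they do the work, as an engineer would, in place of code of your own. Each camera call takes 0.05 s, during which the arm holds its last target. There are 200 camera calls.

TASK

Load every contactor standing on the bench into the test fixture: first turn the butterfly isolator off, then draw the hold-down bar fully back, stand all the contactors upright and flat on the floor of the walled bay, slide the bar fully home into its keeper and turn the isolator fully on again. The isolator must never be on while the bar is drawn, and the other things on the bench stay where they are.

Things in the scene. Friction and masses are not known exactly. Their poses are not given: they have to be found in the camera images.
- fixture: Aluminium base plate of the test fixture, fixed to the bench; x, y along its sides, z up, origin at bench height. Plate 6 mm thick, spanning x -160..90, y -157.5..187.5 mm. The bay is on its -y half; on the +y half is the bar's track: two rails on posts, 8 mm thick, at x = +-35, y 20..170, up to z = 80 mm. The isolator's housing is 60 x 60 mm, up to z = 32 mm, centred at x = -85, y = 85.
- duct (a point): Mid-point of the upper edge of the wiring duct's face that looks at the isolator, 64 mm above the bench, axes as the fixture's; the isolator's axis is 40 mm away in +x. The grey slotted duct is 150 mm long (y) and 25 mm wide (to -x of here), standing on the plate.
- keeper (a point): Middle of the keeper's opening, 77 mm above the bench, axes as the fixture's. The keeper is a dark steel bridge beyond the bay's -y wall, 14 mm deep (y), 82 mm wide (x), up to z = 90 mm; the bar's tip enters it.
- bay (a point): Centre of the bay's floor (plate top, z = 6 mm), axes as the fixture's, at fixture x = 0, y = -62 mm. Inside 140 (x) x 116 (y) mm, walls 5 mm thick and 20 mm high: room for four contactors in two rows of two, each with its 58 mm side along x (for example centres at x = +-35, y = +-29 mm from here).
- isolator (a joint): Angle of the butterfly isolator about its vertical axis: 0 = off (wings along the fixture's y, parallel to the duct), 1.571 = on (wings along the fixture's x, one tip pointing at the duct, 6 mm from it). From off to on it turns clockwise seen from above. Stops at both ends; it stays where left; about 0.1 N m of friction.
- isolator_grip (a point): On the isolator's axis, 59 mm above the bench, at the height to grip. The handle is a black bar 68 mm long (34 mm to each wing tip), 10 mm thick, from z = 44 to 70 mm, on a hub 30 mm across (z 35..45 mm). This point's y axis runs along the wings and turns with them; its x axis is across them.
- bar (a joint): Travel of the hold-down bar in m: 0 = home (its tip is in the keeper and the bar lies across the bay), 0.150 = fully drawn back (towards the fixture's +y, clear of the bay). Stops at both ends, stays where left; about 3 N of friction.
- bar_grip (a point): Centre of the bar's upright black grip tab, 106 mm above the bench, moving with the bar, axes as the fixture's. Tab 12 mm (y, along the travel) x 30 mm (x), from z = 80 to 120 mm. The bar is a steel strip 60 mm wide, 6 mm thick, underside at z = 74 mm (8 mm over contactors in the bay), from 148 mm on the -y side of the tab to 20 mm on its +y side.
- contactor1: Loose contactor standing upright, black plastic, 0.25 kg: base 58 (its x) x 45 (its y) x 28 mm high with white terminals on its ledges, and on it a raised block 36 (x) x 45 (y) mm up to 60 mm high with a whitish top face. Origin: centre of the underside, z up. Grip the raised block across x (36 mm, fingertips not below 30 mm) or across y (45 mm). None if absent in this run.
- contactor2: Another contactor just like contactor1, or None if absent in this run.
- contactor3: Another contactor just like contactor1, or None if absent in this run.
- contactor4: Another contactor just like contactor1, or None if absent in this run.
- overload: Bystander, not a contactor: a flat black overload relay, 50 x 45 x 22 mm, with three copper prongs on one side. Leave it.
- driver1: Bystander: a screwdriver, 200 mm long. Leave it.
- driver2: Bystander: a screwdriver, 170 mm long. Leave it.
- ferrule_pot: Bystander: a small jar, 44 mm across, 50 mm high. Leave it.
- tape: Bystander: a roll of black tape, 64 mm across, 19 mm high. Leave it.

How it is judged (in metres and radians):
On the way, in this order (a step that is already met when the one before it is completed fails the run):
1. the isolator is turned off while the bar is still home (value of joint isolator below 0.17 rad and value of joint bar below 0.02 m), for 0.2 s.
2. the bar is drawn fully back (value of joint isolator below 0.17 rad and value of joint bar above 0.14 m), for 0.2 s.
3. every contactor stands upright in the bay (value of joint bar above 0.12 m and x of contactor1 in the frame of bay between -0.05 and 0.05 m and y of contactor1 in the frame of bay between -0.042 and 0.042 m and z of each of contactor1, contactor2, contactor3, contactor4 in the frame of bay below 0.006 m and angle between each of contactor1, contactor2, contactor3, contactor4's own z axis and vertical below 0.1 rad and x of contactor2 in the frame of bay between -0.05 and 0.05 m and y of contactor2 in the frame of bay between -0.042 and 0.042 m and x of contactor3 in the frame of bay between -0.05 and 0.05 m and y of contactor3 in the frame of bay between -0.042 and 0.042 m and x of contactor4 in the frame of bay between -0.05 and 0.05 m and y of contactor4 in the frame of bay between -0.042 and 0.042 m and linear speed of each of contactor1, contactor2, contactor3, contactor4 below 0.02 m/s), for 0.2 s.
4. the bar is slid home over the contactors (value of joint bar below 0.006 m and value of joint isolator below 0.17 rad and x of contactor1 in the frame of bay between -0.05 and 0.05 m and y of contactor1 in the frame of bay between -0.042 and 0.042 m and z of each of contactor1, contactor2, contactor3, contactor4 in the frame of bay below 0.006 m and angle between each of contactor1, contactor2, contactor3, contactor4's own z axis and vertical below 0.1 rad and x of contactor2 in the frame of bay between -0.05 and 0.05 m and y of contactor2 in the frame of bay between -0.042 and 0.042 m and x of contactor3 in the frame of bay between -0.05 and 0.05 m and y of contactor3 in the frame of bay between -0.042 and 0.042 m and x of contactor4 in the frame of bay between -0.05 and 0.05 m and y of contactor4 in the frame of bay between -0.042 and 0.042 m), for 0.2 s.
5. the isolator is turned on (value of joint isolator above 1.4 rad and value of joint bar below 0.006 m and x of contactor1 in the frame of bay between -0.05 and 0.05 m and y of contactor1 in the frame of bay between -0.042 and 0.042 m and z of each of contactor1, contactor2, contactor3, contactor4 in the frame of bay below 0.006 m and angle between each of contactor1, contactor2, contactor3, contactor4's own z axis and vertical below 0.1 rad and x of contactor2 in the frame of bay between -0.05 and 0.05 m and y of contactor2 in the frame of bay between -0.042 and 0.042 m and x of contactor3 in the frame of bay between -0.05 and 0.05 m and y of contactor3 in the frame of bay between -0.042 and 0.042 m and x of contactor4 in the frame of bay between -0.05 and 0.05 m and y of contactor4 in the frame of bay between -0.042 and 0.042 m), for 0.2 s.
At the end, for the whole second after the job is handed in: Every contactor present stands upright (within 0.1 rad), at rest, flat on the bay's floor (within 6 mm) and inside its walls; the bar is home in its keeper (within 6 mm); the isolator is on (within 10 degrees of its stop) (all of step 5 and linear speed of each of contactor1, contactor2, contactor3, contactor4 below 0.02 m/s); the robot touches nothing.
It fails at once if the isolator is on while the bar is drawn (value of joint isolator above 0.8 rad and value of joint bar above 0.03 m).
It fails at once if another thing on the bench is shoved more than 6 cm from its place (distance of any of overload, driver1, driver2, ferrule_pot, tape from where it was at the start of the episode above 0.06 m).
Of contactor1, contactor2, contactor3, contactor4 only 2 to 4 are there at a start; the rules pass over those that are not, and their reading is None.
At some moment in a run one of contactor1, contactor2, contactor3, contactor4 may be knocked a few centimetres aside while the robot is not near it.
Once in a run the grip may slacken for a moment while it holds something.
It also fails if it takes over 210 s, if anything falls off the work surface, if the arm or the gripper's body presses on something with over 40 N, if the wrist force passes 120 N, or if a joint passes its speed limit or range.

## Working session

There is one attempt and no reset: what is moved stays moved. The work goes in short steps, Python scripts to look and compute and a shell command to move; the robot and the scene stay as the last step left them, time stands still between calls to the robot, and variables do not carry over. Pictures are saved under pics/ and viewed, about 12 in all and at most 16, crops included, and the job is handed in when it is done.

```bash
mkdir -p pics; cat > h.py <<'E'
import numpy as np, cv2
from scipy.spatial.transform import Rotation as R
from workcell import telemetry, viewer, env
def grab(n,name):
    f=viewer.grab_frame(n); cv2.imwrite('pics/%s.png'%name,f['color'][:,:,::-1])
    np.savez('pics/%s.npz'%name,**{k:np.array(v) for k,v in f.items()}); return f
def load(name): return dict(np.load('pics/%s.npz'%name))
def ray(f,u,v,z):
    "world point on plane z for pixel"
    Rm=cv2.Rodrigues(np.array(f['rvec'],float))[0]; t=np.array(f['tvec'],float).ravel()
    d=Rm.T@np.linalg.solve(np.array(f['K']),[u,v,1.]); c=-Rm.T@t
    return c+d*(z-c[2])/d[2]
def proj(f,P):
    return cv2.projectPoints(np.array(P,float).reshape(-1,3),np.array(f['rvec'],float),np.array(f['tvec'],float),np.array(f['K'],float),None)[0].reshape(-1,2)
def delta(x,y,z):
    "shift in tool axes (cm) to a world point"
    s=telemetry.state(); Rt=R.from_euler('xyz',s['ee_rot'],degrees=True)
    return Rt.inv().apply(np.array([x,y,z])-s['ee_pos'])/10
E
python3 - <<'E'
from h import *
for n in('scene','top'): 
    f=grab(n,n+'0')
    print(n,np.array(f['K']).tolist(),f['tvec'])
s=telemetry.state();print(s)
E
```

```text
scene [[414.2072313560995, 0.0, 315.6125417193091], [0.0, 414.2072313560995, 199.4975407832474], [0.0, 0.0, 1.0]] [ 284.5203666  -191.22316844 1510.99597452]
top [[459.39969122525764, 0.0, 319.9875423903414], [0.0, 459.39969122525764, 200.80517308142163], [0.0, 0.0, 1.0]] [  33.08969855  502.39002212 1377.19519294]
{'time_s': 0.1, 'qpos': array([ 7.13317303e+01,  1.83475919e+01,  8.97000844e+01, -2.29174879e-03,
        7.20458610e+01, -1.14687865e+00]), 'qvel': array([-0.05793471,  0.00681256, -0.1717945 , -0.02426491, -0.05839526,
        0.05581864]), 'effort': array([-2.86293534e-04, -4.13327157e+01, -2.32515407e+01,  7.28905946e-02,
        4.20546310e-02, -4.85980263e-05]), 'ee_pos': array([172.99009082, 547.90065828, 232.20369243]), 'ee_rot': array([-1.79906438e+02,  3.06364043e-04,  1.62479317e+02]), 'force': array([-0.50769812, -0.34852608,  0.20243181]), 'torque': array([-0.04315137,  0.05925274, -0.02674818]), 'gripper_width': 91.49475546747104}
```

View pics/top0.png

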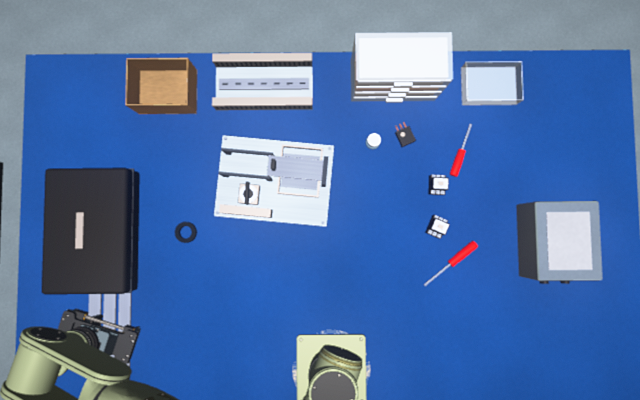

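View pics/scene0.png

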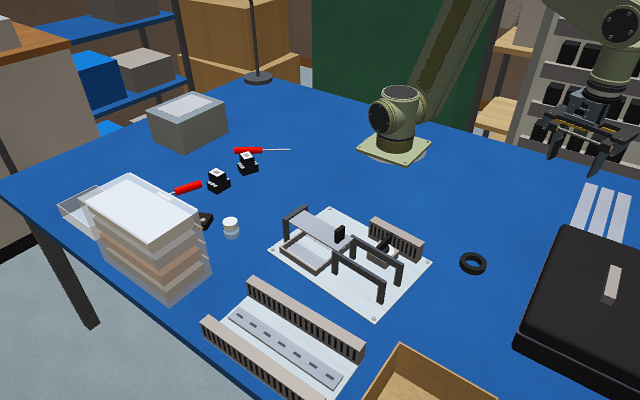

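```bash
python3 - <<'E'
from h import *
im=cv2.imread('pics/top0.png')
a=cv2.resize(im[130:232,206:340],None,fx=5.5,fy=5.5,interpolation=cv2.INTER_CUBIC)
cv2.imwrite('pics/c1.png',a); print(a.shape)
b=cv2.resize(im[115:295,360:500],None,fx=3.3,fy=3.3,interpolation=cv2.INTER_CUBIC)
cv2.imwrite('pics/c2.png',b)
f=load('top0'); print(ray(f,439,184,60),ray(f,437,226,60),ray(f,320,200,0))
E
```

```text
(561, 737, 3)
[ 546.65709018 -321.85141226   60.        ] [ 423.14294854 -312.9155447    60.        ] [506.20817172  29.10346803   0.        ]
```

View pics/c1.png

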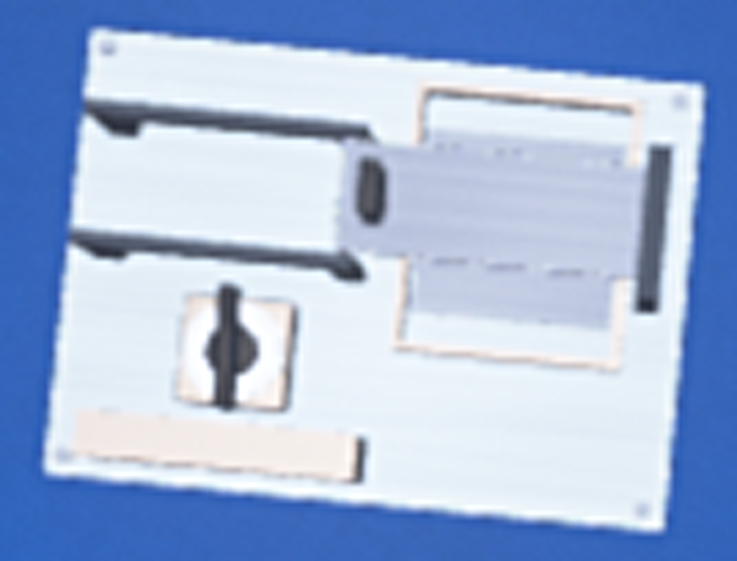

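View pics/c2.png

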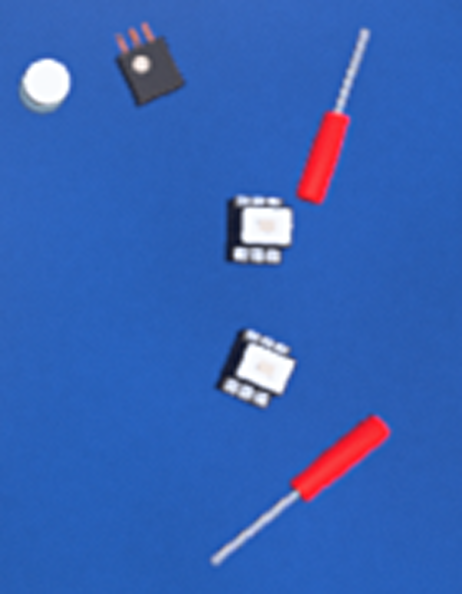

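```bash
cat >> h.py <<'E'
def rigid(A,B):
    "2D rigid map A->B (yaw deg, t, resid)"
    A=np.array(A,float);B=np.array(B,float)[:,:2];a=A-A.mean(0);b=B-B.mean(0)
    th=np.arctan2((a[:,0]*b[:,1]-a[:,1]*b[:,0]).sum(),(a*b).sum());c,s=np.cos(th),np.sin(th)
    M=np.array([[c,-s],[s,c]]);t=B.mean(0)-M@A.mean(0)
    return np.degrees(th),t,np.abs(B-(A@M.T+t)).max()
E
python3 - <<'E'
from h import *
f=load('top0')
c=[(92,28),(705,85),(663,530),(45,472)]
P=[ray(f,u/5.5+206-.4,v/5.5+130-.4,6) for u,v in c]
y,t,r=rigid([(90,187.5),(90,-157.5),(-160,-157.5),(-160,187.5)],P); print('fix',y,t,r)
th=np.radians(y);M=np.array([[np.cos(th),-np.sin(th)],[np.sin(th),np.cos(th)]])
for n,q in dict(iso=(-85,85),bay=(0,-62)).items(): print(n,M@q+t)
g=ray(f,371/5.5+205.6,190/5.5+129.6,120);print('tab',g,M.T@(g[:2]-t))
w=[ray(f,u/5.5+205.6,v/5.5+129.6,70) for u,v in((230,285),(226,408))];print('wings',w,M.T@(np.mean(w,0)[:2]-t))
for q in ([(243,207),(291,207),(291,246),(240,245)],[(249,342),(296,362),(279,395),(235,375)]):
    P=[ray(f,u/3.3+360-.35,v/3.3+115-.35,60) for u,v in q]
    print('con',rigid([(18,22.5),(18,-22.5),(-18,-22.5),(-18,22.5)],P))
E
```

```text
fix -5.790255884086322 [601.53948699 151.23722918] 0.4433307370222792
iso [525.54857058 244.3789525 ]
bay [595.28448683  89.55356057]
tab [600.54295288 160.94537022 120.        ] [-1.97087587  9.55807151]
wings [array([557.59005345, 241.06808251,  70.        ]), array([492.06374157, 243.016455  ,  70.        ])] [-85.48224976  82.60243079]
con (np.float64(-2.0391067736292445), array([ 548.97780791, -325.83538623]), np.float64(1.4973583179304342))
con (np.float64(-25.09984729725182), array([ 422.16564535, -321.31644624]), np.float64(2.278990380343828))
```

```bash
python3 -m jog '[[[-3.5,-1.5,0],0,1],[[-4.9,-2.1,0],0,1],[[-4.9,-2.1,0],0,1],[[-4.9,-2.1,0],0,1],[[-4.9,-2.1,0],0,1],[[-4.9,-2.1,0],0,1],[[-4.9,-2.1,0],0,1],[[-4.9,-2.1,0],0,1],[[-4.9,-2.1,0],0,1]]' 30
python3 -m jog '[[[0,0,0],10.7,1],[[0,0,0],10.7,1],[[0,0,0],10.7,1],[[0,0,0],10.7,1],[[0,0,0],10.7,1],[[0,0,0],10.7,1],[[0,0,0],10.7,1],[[0,0,0],10.7,1]]'
python3 -m jog '[[[0,0,0],10.7,1],[[0,0,0],10.7,1],[[0,0,0],10.7,1],[[0,0,0],10.7,1],[[0,0,0],10.7,1],[[0,0,0],10.7,1],[[0,0,0],10.7,1],[[0,0,0],5,1]]'
python3 - <<'E'
from h import *
s=telemetry.state();print(s['ee_pos'],s['ee_rot'],s['qpos'],s['gripper_width'],delta(525.5,244.4,150))
E
```

```text
time_s: 1.23
ee_pos: [532.8, 238.1, 228.5]
ee_rot: [-179.7, -0.2, 162.9]
force: [0.9, 1.0, 0.1]
gripper_width: 91.3
time_s: 2.22
ee_pos: [534.2, 233.0, 223.3]
ee_rot: [-179.4, 0.7, 76.7]
force: [-0.2, -0.5, 0.1]
gripper_width: 91.1
time_s: 3.22
ee_pos: [531.9, 232.1, 218.9]
ee_rot: [179.2, 1.2, -3.8]
force: [-0.9, 0.1, 0.3]
gripper_width: 90.9
[531.93227663 232.08355418 218.94937235] [179.21547064   1.18571451  -3.75304244] [ 22.53370133  20.01032014  89.17839432  -0.18729967  72.22187558
 116.33800979] 90.85371021996535 [-0.57963426 -1.2813801   6.89151209]
```

```bash
python3 -m jog '[[[-0.3,-0.65,2.3],-2,1],[[-0.3,-0.65,2.3],0,1],[[0,0,2.3],0,1],[[0,0,0],0,1]]'
python3 - <<'E'
from h import *
f=grab('wrist','w1'); print(proj(f,[(525.5,244.4,70)]))
s=telemetry.state();print(s['ee_pos'],s['ee_rot'],s['gripper_width'],delta(525.5,244.4,68))
E
```

```text
time_s: 3.72
ee_pos: [524.2, 244.5, 147.0]
ee_rot: [179.2, 1.3, -1.7]
force: [-0.2, 0.5, 0.2]
gripper_width: 91.2
[[313.71575336 206.20734678]]
[525.12262377 244.89899314 148.24491972] [179.27394264   1.18444902  -1.73938189] 91.16633403136181 [ 0.20510124 -0.05292542  8.02193978]
```

View pics/w1.png

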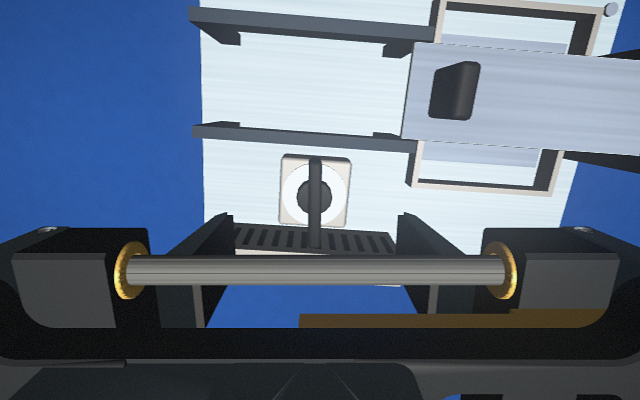

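```bash
python3 -m jog '[[[0.1,-0.05,3],0,0.8],[[0.1,0,3],0,0.8],[[0,0,1.9],0,0.8],[[0,0,0],0,0.8]]' 30
python3 -m jog '[[[0,0,0],0,0],[[0,0,0],0,0],[[0,0,0],0,0],[[0,0,0],0,0],[[0,0,0],0,0],[[0,0,0],0,0]]' 30
```

```text
time_s: 4.28
ee_pos: [529.8, 245.9, 72.6]
ee_rot: [179.5, 0.6, -1.8]
force: [-0.7, -0.2, 0.6]
gripper_width: 73.2
time_s: 5.03
ee_pos: [532.4, 246.8, 77.1]
ee_rot: [179.7, 0.2, -1.8]
force: [1.1, -6.0, 1.4]
gripper_width: 15.8
```

```bash
python3 -m jog '[[[-0.6,0.2,1.0],0,0.3],[[0,0,0],0,0],[[0,0,0],0,0],[[0,0,0],0,0]]' 30
python3 - <<'E'
from h import *
s=telemetry.state();print(s['ee_pos'],s['ee_rot'],s['gripper_width'],delta(525.5,244.4,68))
E
```

```text
time_s: 5.52
ee_pos: [525.7, 244.0, 66.3]
ee_rot: [179.6, 0.2, -1.7]
force: [0.5, -0.0, 0.1]
gripper_width: 9.8
[525.730317   243.99760151  66.28243449] [179.62197404   0.23933813  -1.73631691] 9.778215716135259 [-0.02495764 -0.03839013 -0.17191083]
```

```bash
python3 -m jog '[[[0,0,0],-9,0],[[0,0,0],-9,0],[[0,0,0],-9,0],[[0,0,0],-9,0],[[0,0,0],-9,0]]' 40
python3 - <<'E'
from h import *
s=telemetry.state();print(s['torque'],delta(525.5,244.4,68))
E
```

```text
time_s: 6.15
ee_pos: [525.9, 243.7, 66.3]
ee_rot: [179.9, 0.4, 44.6]
force: [-0.1, -1.9, 0.2]
gripper_width: 10.0
[-0.24973105  0.05494878 -0.14291762] [ 0.02268435 -0.08058161 -0.17370037]
```

```bash
python3 -m jog '[[[0,0,0],-9,0],[[0,0,0],-9,0],[[0,0,0],-9,0],[[0,0,0],-9,0],[[0,0,0],-4,0],[[0,0,0],-2,0]]' 40
python3 - <<'E'
from h import *
s=telemetry.state();print(s['torque'],delta(525.5,244.4,68))
E
```

```text
time_s: 6.9
ee_pos: [526.2, 243.5, 66.3]
ee_rot: [-179.7, 0.3, 87.7]
force: [-0.8, -2.2, 1.0]
gripper_width: 10.2
[-0.3537377  -0.12029699 -1.23443072] [ 0.0827982  -0.07217776 -0.17391885]
```

```bash
python3 -m jog '[[[0,0,0],0,0.33],[[0,0,0],0,0.33],[[0,0,0],0,0.33],[[0,0,-3],0,0.33],[[0,0,-4],0,0.33],[[0,0,-3],3,0.6],[[-3.5,4,0],0,0.8],[[-3.9,4.3,0],0,0.8],[[0,0,0],0,0.8]]' 40
python3 - <<'E'
from h import *
s=telemetry.state();print(s['ee_pos'],s['ee_rot'],delta(602.5,160.8,106))
f=grab('wrist','w2'); print(proj(f,[(602.5,160.8,120)]))
f=grab('top','t2')
im=np.vstack([cv2.resize(f['color'][125:235,205:345],None,fx=5,fy=5)])
cv2.imwrite('pics/t2c.png',im[:,:,::-1])
E
```

```text
time_s: 8.02
ee_pos: [604.7, 162.9, 169.9]
ee_rot: [-179.9, 0.3, 85.0]
force: [-0.3, 0.4, -0.3]
gripper_width: 67.3
[604.67714354 162.89030379 169.89809808] [-179.88203811    0.30312581   84.9833749 ] [-0.19345906 -0.18544356  6.39131809]
[[313.96819178 226.41363034]]
```

View pics/w2.png

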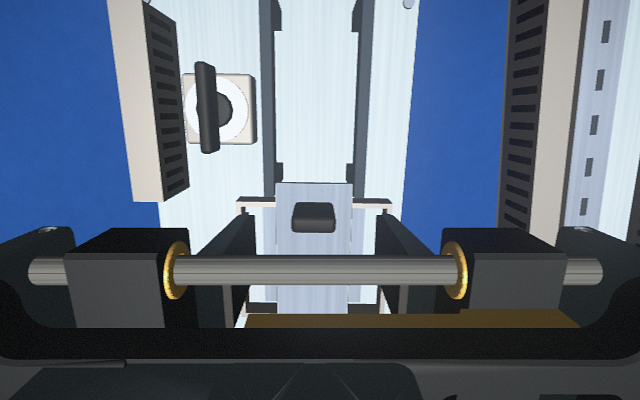

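```bash
python3 -m jog '[[[-0.1,-0.2,3],0.8,0.7],[[-0.1,0,3],0,0.7],[[0,0,0],0,0],[[0,0,0],0,0],[[0,0,0],0,0],[[0,0,0],0,0],[[0,0,0],0,0]]' 40
python3 - <<'E'
from h import *
s=telemetry.state();print(s['ee_pos'],s['ee_rot'],delta(602.5,160.8,107))
E
```

```text
time_s: 9.0
ee_pos: [603.7, 167.6, 112.0]
ee_rot: [179.3, 0.1, 84.7]
force: [-0.9, -0.5, -6.8]
gripper_width: 29.6
[603.6516545  167.60863036 111.96534564] [1.79302984e+02 1.28405259e-01 8.47365411e+01] [-0.68744237 -0.05827571  0.49740432]
```

```bash
python3 -m jog '[[[1.5,0,0],0.5,0],[[2,0,0],0,0],[[2,0,0],0,0],[[2,0,0],0,0],[[2,0,0],0,0],[[2,0,0],0,0]]' 40
python3 - <<'E'
from h import *
s=telemetry.state();print(s['ee_pos'],s['ee_rot'],s['force'],delta(602.5+15.5,160.8+154,107))
E
```

```text
time_s: 9.75
ee_pos: [615.7, 285.2, 111.9]
ee_rot: [179.2, 0.5, 84.4]
force: [4.1, -4.2, -2.4]
gripper_width: 29.4
[615.69135713 285.20942023 111.92217535] [179.23263247   0.46517091  84.36170576] [ 4.1074498  -4.17620197 -2.38445589] [ 2.97132225 -0.0672381   0.46725117]
```

```bash
python3 -m jog '[[[1.5,0,0],0,0],[[1.0,0,0],0,0],[[0.7,0,0],0,0],[[0.5,0,0],0,0]]' 40
python3 - <<'E'
from h import *
s=telemetry.state();print(s['ee_pos'],s['ee_rot'],s['force'])
grab('wrist','w3')
E
```

```text
time_s: 10.25
ee_pos: [618.9, 316.4, 111.8]
ee_rot: [179.3, 1.6, 84.5]
force: [0.9, -16.6, 1.2]
gripper_width: 29.7
[618.85993764 316.37030591 111.76198598] [179.3429683    1.61689194  84.48129809] [  0.94200421 -16.55163315   1.20331058]
```

```bash
python3 -m jog '[[[-0.2,0,0],0,0.6],[[0,0,0],0,0.7],[[0,0,0],0,0.7],[[0,0,-4],0,0.7],[[0,0,-5],0,0.7]]' 40
python3 - <<'E'
from h import *
f=grab('top','t3'); g=load('top0')
d=cv2.absdiff(f['color'],g['color'])[115:295,360:500].max(); print('diff',d)
im=np.hstack([cv2.resize(f['color'][125:235,205:345],None,fx=3,fy=4),cv2.resize(f['color'][115:295,360:500],None,fx=2.5,fy=2.4444)])
cv2.imwrite('pics/t3c.png',im[:440,:,::-1])
s=telemetry.state();print(s['ee_pos'],s['ee_rot'],delta(549,-326,130))
E
```

```text
time_s: 10.92
ee_pos: [615.2, 319.6, 201.1]
ee_rot: [179.8, 1.5, 84.4]
force: [0.8, -0.4, 0.6]
gripper_width: 64.4
diff 6
[618.06641193 321.36170499 209.68664397] [179.14258227   1.05523516  84.36175143] [-64.94374369  -0.65018409   9.15753743]
```

View pics/t3c.png

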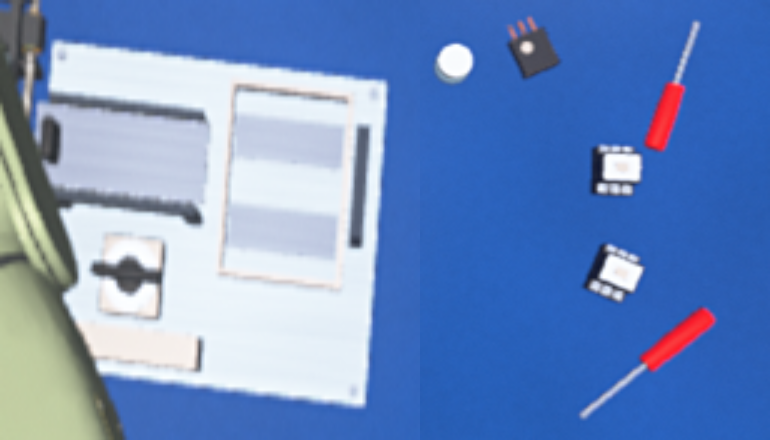

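```bash
python3 -m jog '[[[-4,0,0],0,0.6],[[-5.5,0,0],0,0.6],[[-6,0,0],0,0.6],[[-6,0,0],0,0.6],[[-6,0,0],0,0.6],[[-6,0,0],0,0.6],[[-6,0,0],0,0.6],[[-6,0,0],0,0.6],[[-6,0,0],0,0.6],[[-6,0,0],0,0.6]]' 40
python3 - <<'E'
from h import *
s=telemetry.state();print(s['ee_pos'],s['ee_rot'],delta(549,-326,150))
E
```

```text
time_s: 12.22
ee_pos: [567.2, -255.7, 222.0]
ee_rot: [178.0, 0.3, 85.0]
force: [0.5, 0.1, -0.2]
gripper_width: 54.5
[ 567.22132988 -255.70692422  222.01887355] [177.9864286    0.32752336  85.02668626] [-7.11952205 -1.45962666  7.19586068]
```

```bash
python3 -m jog '[[[-4,-0.7,2.5],-3,0.6],[[-3,-0.7,2.5],0,0.6],[[0,0,2],0,0.6],[[0,0,0],0,0.6]]' 40
python3 - <<'E'
from h import *
s=telemetry.state();print(s['ee_pos'],s['ee_rot'],delta(549,-326,52))
f=grab('wrist','w4'); th=np.radians(-2);c,n=np.cos(th),np.sin(th)
P=[(549+c*a-n*b,-326+n*a+c*b,60) for a,b in((18,22.5),(18,-22.5),(-18,-22.5),(-18,22.5))]
p=proj(f,P);print(p.round())
im=f['color'].copy();cv2.polylines(im,[p.round().astype(np.int32)],True,(255,0,0));cv2.imwrite('pics/w4o.png',im[:,:,::-1])
E
```

```text
time_s: 12.72
ee_pos: [552.2, -331.6, 151.6]
ee_rot: [177.6, 0.5, 87.8]
force: [-0.6, -1.0, 0.2]
gripper_width: 54.3
[ 552.15541138 -331.56442625  151.59537037] [177.59582398   0.49642141  87.75292843] [ 0.62991259 -0.7543933   9.9315494 ]
[[331. 170.]
 [330. 226.]
 [285. 226.]
 [283. 171.]]
```

View pics/w4o.png

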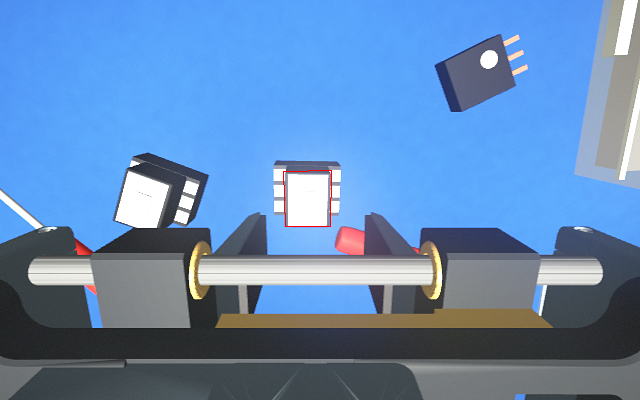

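```bash
python3 -m jog '[[[0.3,-0.4,3.5],0,0.6],[[0.3,-0.35,3.3],0,0.6],[[0,0,2.5],0,0.6]]' 40
python3 - <<'E'
from h import *
s=telemetry.state();print(s['ee_pos'],s['ee_rot'],delta(549,-326,52))
E
```

```text
time_s: 13.15
ee_pos: [555.5, -327.2, 64.9]
ee_rot: [176.7, 1.0, 87.9]
force: [0.3, 0.7, -0.6]
gripper_width: 54.5
[ 555.54349235 -327.19885579   64.8862755 ] [176.67216994   0.97900331  87.9084516 ] [ 0.11792787 -0.73187604  1.24641763]
```

```bash
python3 -m jog '[[[0.1,-0.7,1.2],0,0.6],[[0,0,0],0,0],[[0,0,0],0,0],[[0,0,0],0,0],[[0,0,0],0,0],[[0,0,0],0,0]]' 40
python3 - <<'E'
from h import *
s=telemetry.state();print(s['ee_pos'],s['ee_rot'],delta(549,-326,52))
E
```

```text
time_s: 13.9
ee_pos: [550.8, -325.4, 55.2]
ee_rot: [176.5, 1.1, 88.0]
force: [0.1, 0.5, -3.3]
gripper_width: 36.6
[ 550.78240282 -325.44388748   55.22831624] [176.46150007   1.07537434  88.01042863] [-0.05569611 -0.19585918  0.31244134]
```

```bash
python3 -m jog '[[[0,0,-2],0,0],[[0,0,-4],0,0],[[0,0,-4],0,0],[[0,0,-3],0,0],[[3,0.8,0],1,0],[[5,1.2,0],1,0],[[5.5,1.2,0],1,0],[[5.5,1.2,0],1,0]]' 40
python3 - <<'E'
from h import *
s=telemetry.state();print(s['ee_pos'],s['ee_rot'],s['gripper_width'],delta(630.8,113.1,190))
E
```

```text
time_s: 14.9
ee_pos: [599.3, -135.4, 187.5]
ee_rot: [176.4, 0.8, 83.4]
force: [0.9, -0.5, -4.6]
gripper_width: 36.4
[ 599.34293798 -135.35295587  187.54389927] [176.44828016   0.78160831  83.38866395] 36.399716518699655 [25.03657078  0.30012557 -0.56969555]
```

```bash
python3 -m jog '[[[5.5,0.1,0],0,0],[[5.5,0.1,0],0,0],[[5.5,0.1,0],0,0],[[4.5,0,0],0,0],[[3,0,0],0,0],[[0,0,0],0,0]]' 40
python3 - <<'E'
from h import *
s=telemetry.state();print(s['ee_pos'],s['ee_rot'],s['gripper_width'],s['force'],delta(630.8,113.1,90))
f=grab('wrist','w5')
E
```

```text
time_s: 15.65
ee_pos: [630.2, 115.1, 183.1]
ee_rot: [176.5, 0.7, 83.7]
force: [0.4, -0.8, -3.2]
gripper_width: 36.2
[630.16036189 115.0623443  183.05084882] [176.51240274   0.71092442  83.6666867 ] 36.209723468551914 [ 0.4336882  -0.77486034 -3.19811617] [-0.07251208 -0.48108698  9.29464907]
```

View pics/w5.png

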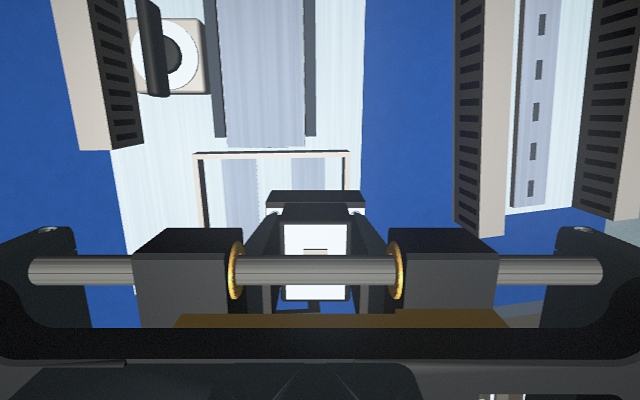

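```bash
python3 -m jog '[[[0,-0.25,3],0,0],[[0,-0.25,3],0,0],[[0,0,2.5],0,0]]' 40
python3 - <<'E'
from h import *
s=telemetry.state();print(s['ee_pos'],s['ee_rot'],s['gripper_width'],s['force'],delta(630.8,113.1,62))
E
```

```text
time_s: 16.08
ee_pos: [631.6, 109.4, 98.6]
ee_rot: [176.2, 0.7, 83.5]
force: [0.4, 1.4, -2.9]
gripper_width: 35.9
[631.60629087 109.40249658  98.58132244] [176.19657207   0.74915339  83.45201472] 35.90703165647628 [ 0.39951605  1.36665616 -2.93365667] [ 0.4059426  -0.36432412  3.6369804 ]
```

```bash
python3 -m jog '[[[0.3,-0.2,1.8],-0.7,0],[[0.1,-0.15,1.2],0,0],[[0,0,0.3],0,0],[[0,0,0],0,0]]' 40
python3 - <<'E'
from h import *
s=telemetry.state();print(s['ee_pos'],s['ee_rot'],s['gripper_width'],s['force'],delta(630.8,113.1,62))
E
```

```text
time_s: 16.58
ee_pos: [629.5, 109.0, 64.2]
ee_rot: [176.4, 0.9, 83.9]
force: [-0.4, 0.3, -2.4]
gripper_width: 35.4
[629.54520335 108.99616083  64.24272054] [176.40972211   0.86423008  83.85142257] 35.441827287020516 [-0.44506496  0.27576775 -2.3745346 ] [0.42479771 0.06699974 0.22252191]
```

```bash
python3 -m jog '[[[0.3,0,0.25],0,0],[[0,0,0.15],0,0]]' 40
python3 - <<'E'
from h import *
s=telemetry.state();print(s['ee_pos'],s['gripper_width'],s['force'])
E
python3 -m jog '[[[0,0,0],0,0.5],[[0,0,0],0,0.58],[[0,0,-3],0,0.58],[[0,0,-4],0,0.58],[[0,0,-4],0,0.6],[[-4,0,-2],3,0.6],[[-5.5,-2,0],6,0.6],[[-5.5,-2,0],6,0.6],[[-5.5,-2,0],0,0.6],[[-5.5,-2,0],0,0.6]]' 40
python3 - <<'E'
from h import *
s=telemetry.state();print(s['ee_pos'],s['ee_rot'],delta(422.2,-321.3,150))
f=grab('top','t4')
im=np.hstack([cv2.resize(f['color'][125:235,205:345],None,fx=3,fy=4),cv2.resize(f['color'][115:295,360:500],None,fx=2.5,fy=2.4444)])
cv2.imwrite('pics/t4c.png',im[:440,:,::-1])
E
```

```text
time_s: 16.82
ee_pos: [630.2, 110.0, 63.6]
ee_rot: [176.3, 1.0, 83.9]
force: [-3.2, 1.9, 4.0]
gripper_width: 35.5
[630.21386307 109.9950481   63.60804799] 35.52995952939308 [-3.22258505  1.94082147  3.98333923]
time_s: 18.08
ee_pos: [482.3, -116.9, 195.8]
ee_rot: [175.2, -0.2, 68.9]
force: [0.2, -0.4, -1.1]
gripper_width: 55.0
[ 482.33492186 -116.90012887  195.78438657] [175.21109673  -0.22555724  68.88022727] [-21.25165115   1.37397267   4.62566586]
```

View pics/t4c.png

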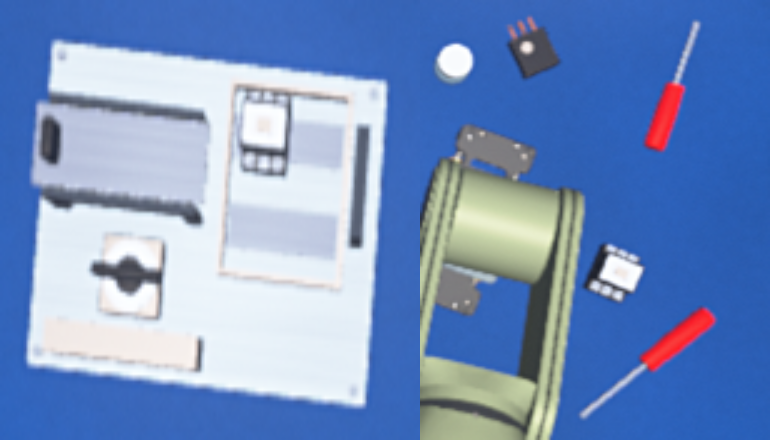

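```bash
python3 -m jog '[[[-5.5,0.3,0],3.5,0.6],[[-5.5,0.6,0],0,0.6],[[-5,0.6,1.5],0,0.6],[[-4,0.6,1.5],0,0.6],[[-1.5,0,1.5],0,0.6],[[0,0,0],0,0.6]]' 40
python3 - <<'E'
from h import *
s=telemetry.state();print(s['ee_pos'],s['ee_rot'],delta(422.2,-321.3,52))
f=grab('wrist','w6'); th=np.radians(-25);c,n=np.cos(th),np.sin(th)
P=[(422.2+c*a-n*b,-321.3+n*a+c*b,60) for a,b in((18,22.5),(18,-22.5),(-18,-22.5),(-18,22.5))]
p=proj(f,P);print(p.round())
im=f['color'].copy();cv2.polylines(im,[p.round().astype(np.int32)],True,(255,0,0));cv2.imwrite('pics/w6o.png',im[:,:,::-1])
E
```

```text
time_s: 18.88
ee_pos: [411.9, -334.5, 152.6]
ee_rot: [175.0, -0.2, 65.0]
force: [-0.1, 0.3, 0.0]
gripper_width: 54.9
[ 411.94828085 -334.52906128  152.63809889] [174.97538241  -0.20141249  65.0268612 ] [ 1.59665541 -0.51254608 10.06326565]
[[334. 156.]
 [333. 213.]
 [288. 214.]
 [287. 157.]]
```

View pics/w6o.png

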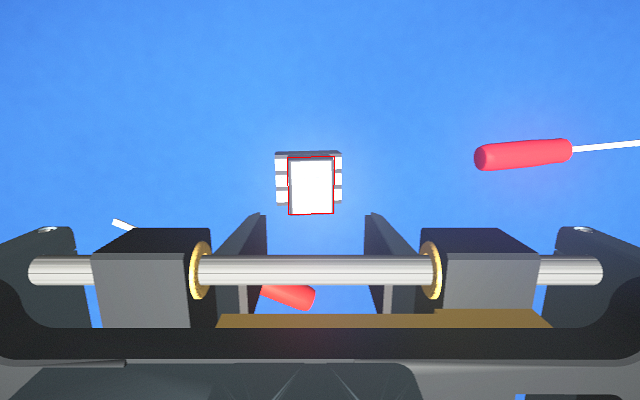

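```bash
python3 -m jog '[[[0.8,-0.25,3.5],0,0.6],[[0.7,-0.2,3.3],0,0.6],[[0,0,2],0,0.6]]' 40
python3 - <<'E'
from h import *
s=telemetry.state();print(s['ee_pos'],s['ee_rot'],delta(422.2,-321.3,53))
E
```

```text
time_s: 19.3
ee_pos: [426.8, -319.3, 67.5]
ee_rot: [174.4, -0.1, 65.3]
force: [0.1, 0.3, 0.5]
gripper_width: 55.0
[ 426.83078883 -319.28003463   67.52548944] [ 1.74365694e+02 -1.24872885e-01  6.53312640e+01] [-0.38000221 -0.47741168  1.41167259]
```

```bash
python3 -m jog '[[[-0.4,-0.45,1.2],0,0.6],[[0,0,0],0,0],[[0,0,0],0,0],[[0,0,0],0,0],[[0,0,0],0,0],[[0,0,0],0,0]]' 40
python3 - <<'E'
from h import *
s=telemetry.state();print(s['ee_pos'],s['ee_rot'],delta(422.2,-321.3,53),s['force'])
E
```

```text
time_s: 20.05
ee_pos: [423.5, -319.3, 56.4]
ee_rot: [174.3, -0.1, 65.5]
force: [-1.4, -0.8, -3.5]
gripper_width: 37.1
[ 423.4629303  -319.30210006   56.37731675] [ 1.74278409e+02 -1.42146072e-01  6.55272890e+01] [-0.23499589 -0.06563345  0.3322617 ] [-1.36233269 -0.80393122 -3.49365474]
```

```bash
python3 -m jog '[[[0,0,-2],0,0],[[0,0,-4],0,0],[[0,0,-4],0,0],[[0,0,-3],0,0],[[3,0,-1],-6,0],[[5,0,0],-6,0],[[5.5,0.3,0],-6,0],[[5.5,0.5,0],0,0],[[5.5,0.5,0],0,0]]' 40
python3 - <<'E'
from h import *
s=telemetry.state();print(s['ee_pos'],s['ee_rot'],s['gripper_width'],delta(559.7,66,190))
E
```

```text
time_s: 21.18
ee_pos: [475.5, -74.6, 196.4]
ee_rot: [174.5, 1.6, 83.4]
force: [1.3, -0.1, -3.6]
gripper_width: 37.1
[475.50487811 -74.63708087 196.40699088] [174.50535569   1.60494468  83.44096038] 37.06199994268919 [14.94547823  6.7056216   0.86826568]
```

```bash
python3 -m jog '[[[5,2,0],-0.7,0],[[5,2,0],0,0],[[3,1.4,0],0,0],[[1.5,0.8,0],0,0],[[0,0,0],0,0]]' 40
python3 - <<'E'
from h import *
s=telemetry.state();print(s['ee_pos'],s['ee_rot'],s['gripper_width'],s['force'],delta(559.7,66,100))
f=grab('wrist','w7')
cv2.imwrite('pics/w7c.png',f['color'][100:320,120:560,::-1])
E
```

```text
time_s: 21.8
ee_pos: [552.5, 70.9, 197.0]
ee_rot: [174.7, 1.7, 84.4]
force: [0.2, -0.5, -3.3]
gripper_width: 36.9
[552.48912102  70.88790161 197.02292003] [174.66941192   1.70226048  84.4495265 ] 36.85986741519569 [ 0.16765464 -0.54219666 -3.31489439] [-0.12835583 -0.1404405   9.73946379]
```

View pics/w7c.png

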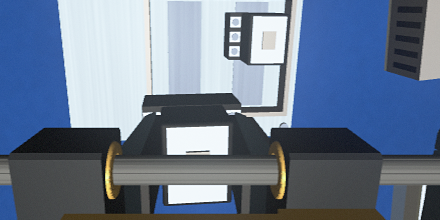

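```bash
python3 -m jog '[[[-0.05,-0.05,3],0,0],[[-0.05,-0.1,3],0,0],[[0,0,2.7],0,0]]' 40
python3 - <<'E'
from h import *
s=telemetry.state();print(s['ee_pos'],s['ee_rot'],s['gripper_width'],s['force'],delta(559.7,66,64))
E
```

```text
time_s: 22.22
ee_pos: [557.9, 61.3, 111.1]
ee_rot: [174.4, 1.8, 84.1]
force: [0.6, -0.2, -3.8]
gripper_width: 37.0
[557.87042023  61.34786446 111.05517545] [174.4359021    1.75805002  84.14150515] 37.005332437579895 [ 0.63638918 -0.22978403 -3.83195549] [ 0.62559232 -0.32071326  4.67948393]
```

```bash
python3 -m jog '[[[0.4,-0.15,2.2],0,0],[[0.3,-0.15,1.8],0,0],[[0,0,0.6],0,0],[[0,0,0],0,0]]' 40
python3 - <<'E'
from h import *
s=telemetry.state();print(s['ee_pos'],s['ee_rot'],s['gripper_width'],s['force'],delta(559.7,66,63))
E
```

```text
time_s: 22.72
ee_pos: [556.7, 61.6, 62.5]
ee_rot: [174.7, 1.8, 83.7]
force: [-0.1, 3.8, -5.3]
gripper_width: 37.0
[556.65521732  61.64138817  62.53084593] [174.71172576   1.75560511  83.65522074] 37.02258940654952 [-0.13461921  3.761862   -5.30326903] [ 0.46518326  0.25900298 -0.03748369]
```

```bash
python3 -m jog '[[[0.9,0,-0.3],0,0],[[0,0,0.2],0,0],[[0,0,0],0,0]]' 40
python3 - <<'E'
from h import *
s=telemetry.state();print(s['ee_pos'],s['ee_rot'],s['gripper_width'],s['force'],delta(559.7,66,62))
E
```

```text
time_s: 23.1
ee_pos: [558.4, 69.9, 65.3]
ee_rot: [174.5, 1.8, 83.7]
force: [0.1, 0.3, -3.5]
gripper_width: 37.0
[558.36549238  69.92616631  65.33979328] [174.53883875   1.84125652  83.69164638] 37.02800825398193 [ 0.12091998  0.27747345 -3.45012321] [-0.36465103  0.14206803  0.36103382]
```

```bash
python3 -m jog '[[[0,0,0.3],0,0],[[0,0,0.2],0,0]]' 40
python3 - <<'E'
from h import *
s=telemetry.state();print(s['ee_pos'],s['force'])
E
```

```text
time_s: 23.35
ee_pos: [559.2, 69.4, 62.0]
ee_rot: [174.5, 1.9, 83.7]
force: [-4.1, -1.4, 16.4]
gripper_width: 37.2
[559.23811472  69.39706618  61.96953971] [-4.14458103 -1.4085667  16.44838787]
```

```bash
python3 -m jog '[[[0,0,0],0,0.5],[[0,0,0],0,0.58],[[0,0,-2],0,0.58],[[0,0,-4],0,0.58],[[0,0,-5],0,0.6],[[3,0.5,-1],0,0.65],[[5.5,1,0],0,0.65],[[5.5,1,0],0,0.65],[[5.5,1,0],0,0.65],[[3,0.5,0],0,0.65]]' 40
python3 - <<'E'
from h import *
s=telemetry.state();print(s['ee_pos'],s['ee_rot'],s['gripper_width'],delta(618,310,107))
f=grab('wrist','w8')
f=grab('top','t8')
for q in((33,-35),(-33,-89)):pass
im=cv2.resize(f['color'][125:235,205:345],None,fx=5,fy=5,interpolation=cv2.INTER_CUBIC);cv2.imwrite('pics/t8c.png',im[:,:,::-1])
E
```

```text
time_s: 24.6
ee_pos: [616.3, 298.0, 183.7]
ee_rot: [174.1, 1.8, 83.4]
force: [0.3, -0.0, -0.6]
gripper_width: 59.1
[616.3361777  297.95271711 183.66730227] [174.05219116   1.77716053  83.43996917] 59.10659368226766 [ 1.45302711 -0.76264561  7.58715293]
```

View pics/t8c.png

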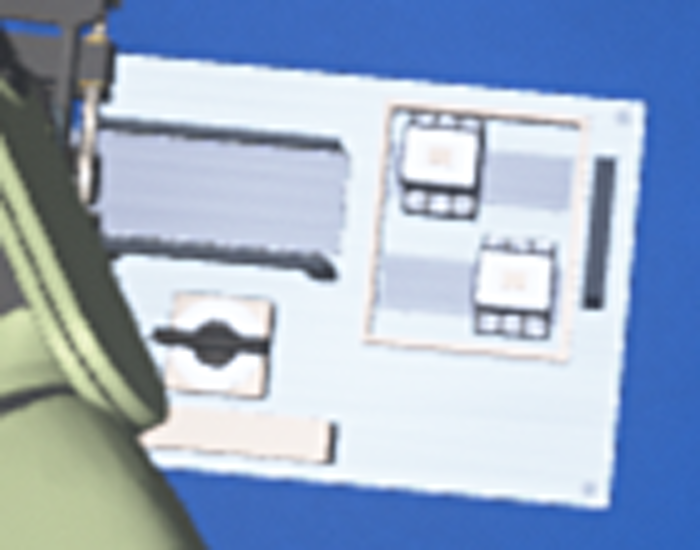

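```bash
python3 - <<'E'
from h import *
f=load('t8');th=np.radians(-5.79);M=np.array([[np.cos(th),-np.sin(th)],[np.sin(th),np.cos(th)]])
for u,v in((440,157),(515,281)):
    p=ray(f,u/5+204.6,v/5+124.6,66);print(p,M.T@(p[:2]-[595.28,89.55]))
E
python3 -m jog '[[[0.7,-0.4,2.6],-0.7,0.65],[[0.7,-0.35,2.5],0,0.65],[[0,0,1.4],0,0.65],[[0,0,0],0,0.65]]' 40
python3 - <<'E'
from h import *
s=telemetry.state();print(s['ee_pos'],s['ee_rot'],s['gripper_width'],delta(618,310,107))
E
```

```text
[632.23331412 108.83986353  66.        ] [34.81877788 22.91940152]
[558.48077462  65.10652911  66.        ] [-34.14556566 -28.03117201]
time_s: 25.2
ee_pos: [617.1, 308.2, 115.9]
ee_rot: [174.0, 1.9, 84.2]
force: [0.3, -0.7, 0.5]
gripper_width: 59.0
[617.05156457 308.19649103 115.92915012] [174.0417859    1.91738274  84.21827307] 59.0220304968241 [ 0.21875757 -0.01619802  0.8892141 ]
```

```bash
python3 -m jog '[[[0.2,0,0.7],0,0.5],[[0,0,0],0,0],[[0,0,0],0,0],[[0,0,0],0,0],[[0,0,0],0,0]]' 40
python3 -m jog '[[[-1.5,0,0],0,0],[[-2,0,0],0,0],[[-2,0,0],0,0],[[-2,0,0],0,0],[[-2,0,0],0,0],[[-2,0,0],0,0]]' 40
python3 - <<'E'
from h import *
s=telemetry.state();print(s['ee_pos'],s['ee_rot'],s['gripper_width'],delta(602.5,160.8,110))
E
```

```text
time_s: 25.82
ee_pos: [617.7, 309.6, 110.7]
ee_rot: [174.1, 1.8, 84.1]
force: [0.7, 0.3, -2.1]
gripper_width: 31.0
time_s: 26.58
ee_pos: [605.2, 188.1, 110.7]
ee_rot: [174.1, 1.7, 84.1]
force: [6.2, 2.0, -9.7]
gripper_width: 31.1
[605.22510582 188.06564597 110.7272564 ] [174.12773797   1.73204134  84.05838393] 31.10408396422926 [-2.73667606 -0.00477575  0.15584251]
```

```bash
python3 -m jog '[[[-1.5,-0.1,0],0,0],[[-0.8,0,0],0,0],[[-0.5,0,0],0,0],[[-0.5,0,0],0,0]]' 40
python3 - <<'E'
from h import *
s=telemetry.state();print(s['ee_pos'],s['ee_rot'],s['gripper_width'],s['force'])
E
```

```text
time_s: 27.08
ee_pos: [602.3, 159.7, 110.8]
ee_rot: [173.8, 0.3, 83.6]
force: [4.4, 24.1, -10.4]
gripper_width: 31.2
[602.3465084  159.65274914 110.80151894] [173.83980297   0.34825917  83.57287139] 31.241751269264462 [  4.35904349  24.06308191 -10.37178253]
```

```bash
python3 -m jog '[[[0.3,0,0],0,0.5],[[0,0,0],0,0.6],[[0,0,-2],0,0.6],[[0,0,-3],0,0.6],[[0,0,-2],-1,0.6],[[3.5,-4,0],0,0.35],[[4,-4.4,0],0,0.35],[[0,0,0],0,0.35]]' 40
python3 - <<'E'
from h import *
s=telemetry.state();print(s['ee_pos'],s['ee_rot'],s['gripper_width'],delta(525.7,244,69))
f=grab('wrist','w9'); print(proj(f,[(525.5,244.4,70),(601.5,160.8,120),(525.5+3.4,244.4+33.8,70)]))
cv2.imwrite('pics/w9.png',f['color'][:,:,::-1])
E
```

```text
time_s: 28.08
ee_pos: [517.9, 236.2, 177.7]
ee_rot: [173.3, 1.0, 84.3]
force: [0.4, -0.9, 0.3]
gripper_width: 32.0
[517.92428626 236.2322833  177.70470642] [173.29527425   0.97161037  84.31172485] 31.993070058889913 [ 1.03422482 -0.57530412 10.86160797]
[[309.36405898 188.50633764]
 [424.46607843 296.41232169]
 [309.28502275 147.24815801]]
```

View pics/w9.png

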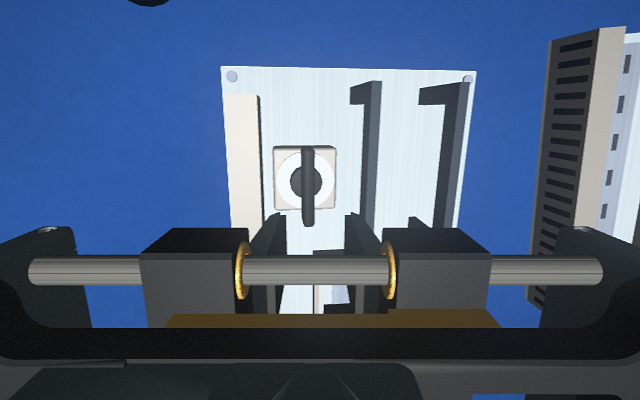

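```bash
python3 -m jog '[[[0.5,-0.3,3],0,0.35],[[0.5,-0.25,3],0,0.35],[[0,0,2],0,0.35],[[0,0,0],0,0.35]]' 40
python3 - <<'E'
from h import *
s=telemetry.state();print(s['ee_pos'],s['ee_rot'],s['gripper_width'],s['force'],delta(525.7,244,69))
E
```

```text
time_s: 28.62
ee_pos: [529.9, 237.6, 99.0]
ee_rot: [172.7, 1.0, 84.0]
force: [0.4, -0.1, 0.9]
gripper_width: 32.2
[529.86748037 237.6303617   99.02329406] [172.73378478   1.03849818  83.98574765] 32.226666774662824 [ 0.3504838  -0.13465727  0.86120324] [ 0.64411077 -0.85564763  2.9062643 ]
```

```bash
python3 -m jog '[[[0.6,-0.65,0.3],0,0.35],[[0,-0.25,1.2],0,0.35],[[0,0,1.2],0,0.35],[[0,0,0],0,0.35]]' 40
python3 - <<'E'
from h import *
s=telemetry.state();print(s['ee_pos'],s['ee_rot'],s['gripper_width'],s['force'],delta(525.7,244,69))
E
```

```text
time_s: 29.12
ee_pos: [526.8, 243.1, 71.8]
ee_rot: [172.5, 0.9, 83.9]
force: [-0.2, -0.7, 0.1]
gripper_width: 31.9
[526.76887682 243.11553409  71.80731641] [172.49172723   0.94665745  83.89717817] 31.858726889938996 [-0.1902419  -0.74313379  0.12337771] [ 0.08120945 -0.15120574  0.26191578]
```

```bash
python3 -m jog '[[[0.1,-0.1,0.25],-1.5,0.35],[[0,0,0],0,0],[[0,0,0],0,0],[[0,0,0],0,0],[[0,0,0],0,0]]' 30
python3 -m jog '[[[0,0,0],8,0],[[0,0,0],8,0],[[0,0,0],8,0]]' 40
python3 - <<'E'
from h import *
s=telemetry.state();print(s['ee_pos'],s['ee_rot'],s['torque'],s['force'],delta(525.7,244,69))
E
```

```text
time_s: 29.75
ee_pos: [524.8, 244.7, 69.1]
ee_rot: [172.7, 1.1, 85.3]
force: [0.7, 0.3, -1.3]
gripper_width: 11.5
time_s: 30.12
ee_pos: [524.8, 244.4, 69.1]
ee_rot: [172.9, -1.9, 61.0]
force: [-0.1, 0.8, 0.9]
gripper_width: 11.0
[524.80856248 244.43756134  69.14122309] [172.8666494   -1.93185853  60.99278751] [-0.05555806  1.04123912  0.09172557] [-0.08112679  0.77749194  0.94322034] [0.00448136 0.09663852 0.02648699]
```

```bash
python3 -m jog '[[[0,0,0],8.5,0],[[0,0,0],8.5,0],[[0,0,0],8.5,0],[[0,0,0],8.5,0],[[0,0,0],8.5,0],[[0,0,0],8.5,0],[[0,0,0],8,0]]' 40
python3 - <<'E'
from h import *
s=telemetry.state();print(s['ee_pos'],s['ee_rot'],s['torque'],s['force'],delta(525.7,244,69))
E
```

```text
time_s: 31.0
ee_pos: [525.4, 244.3, 69.4]
ee_rot: [178.1, -7.2, 0.3]
force: [-0.1, -1.5, -0.5]
gripper_width: 9.8
[525.40983252 244.33974074  69.37277547] [178.14188163  -7.17872561   0.31267322] [0.34576801 0.88722746 0.11414672] [-0.054473   -1.49980943 -0.48117489] [0.02394653 0.03279791 0.04167356]
```

```bash
python3 -m jog '[[[0,0,0],4,0],[[0,0,0],3,0],[[0,0,0],3,0]]' 40
python3 - <<'E'
from h import *
s=telemetry.state();print(s['ee_rot'],s['torque'],s['force'])
E
```

```text
time_s: 31.38
ee_pos: [525.4, 244.0, 69.4]
ee_rot: [179.4, -7.4, -9.8]
force: [-1.4, 1.1, -0.4]
gripper_width: 10.6
[179.35193348  -7.41575181  -9.75132977] [0.26438334 0.99999813 1.23700352] [-1.44695115  1.06464975 -0.35740337]
```

```bash
python3 -m jog '[[[0,0,0],0,0.5],[[0,0,0],0,0.6],[[0,0,0],0,0.6],[[0,0,-3],0,0.6],[[0,0,-4],0,0.6],[[0,0,-4],0,0.6],[[0,0,-4],0,0.6],[[-3,-4,0],0,0.6],[[-3,-5,0],0,0.6],[[0,-5,0],0,0.6]]' 40
python3 -m jog '[[[0,-5,0],0,0.6],[[0,-5,0],0,0.6],[[0,-5,0],0,0.6],[[0,0,0],0,0.6],[[0,0,0],0,0.6]]'
python3 - <<'E'
from h import *
s=telemetry.state();print(s['ee_pos'],s['force'])
f=grab('top','t9')
im=cv2.resize(f['color'][125:235,205:345],None,fx=5,fy=5,interpolation=cv2.INTER_CUBIC);cv2.imwrite('pics/t9c.png',im[:,:,::-1])
E
```

```text
time_s: 32.62
ee_pos: [473.3, 397.4, 216.2]
ee_rot: [179.6, -7.9, -9.9]
force: [0.1, 0.3, -0.2]
gripper_width: 54.7
time_s: 33.25
ee_pos: [513.4, 540.3, 217.1]
ee_rot: [-179.8, -6.5, -7.5]
force: [-0.7, -0.4, 0.2]
gripper_width: 54.7
[513.42151978 540.29308812 217.09547982] [-0.67508898 -0.37298528  0.20613305]
```

View pics/t9c.png

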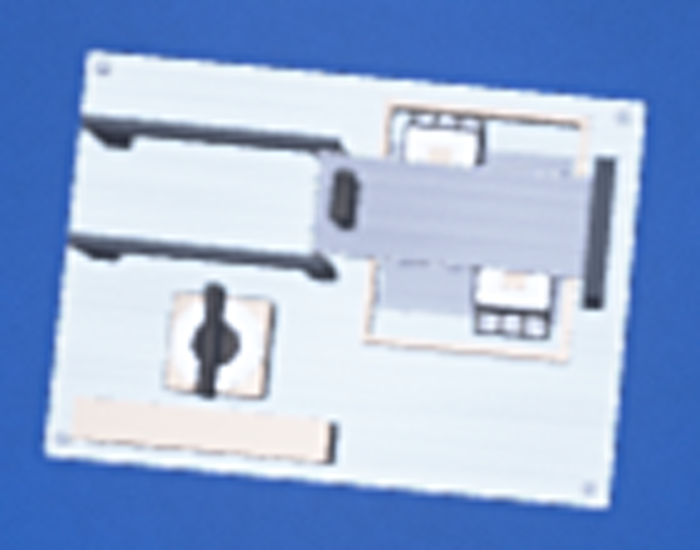

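```bash
python3 - <<'E'
from h import *
f=load('t9');g=load('top0');d=cv2.absdiff(f['color'],g['color']).max(2)>60
d[:, :160]=0
n,l,st,c=cv2.connectedComponentsWithStats(d.astype(np.uint8)); print([(s[:4].tolist(),int(s[4])) for s in st[1:] if s[4]>6])
def wing(f,off):
    pass
for nm in('top0','t9'):
    h=load(nm)['color']; 
    pr=proj(load(nm),[(525.5,244.4,70)])[0]; x,y=map(int,pr); p=h[y-14:y+15,x-10:x+11].max(2)<90
    yy,xx=np.nonzero(p); r=cv2.fitLine(np.c_[xx,yy].astype(np.float32),cv2.DIST_L2,0,.01,.01).ravel(); print(nm,np.degrees(np.arctan2(r[0],-r[1])),len(xx))
s=telemetry.state();print(s['time_s'],s['qvel'].round(2))
from workcell import job_done
print(job_done())
E
```

```text
[([287, 148, 15, 10], 34), ([428, 174, 21, 21], 364), ([307, 181, 7, 5], 12), ([300, 186, 15, 7], 50), ([425, 215, 25, 23], 370), ([160, 269, 149, 131], 8206), ([320, 345, 16, 6], 57), ([337, 345, 9, 5], 22), ([325, 350, 8, 5], 9), ([334, 350, 16, 10], 57), ([350, 351, 20, 38], 232), ([318, 355, 20, 12], 91), ([340, 362, 6, 4], 10), ([349, 368, 4, 3], 7)]
top0 2.794378 50
t9 5.487317 51
33.3 [-0.47 -0.8   0.89  0.16  0.22  0.08]
the job is handed in; nothing more can be done
None
```

Both contactors on the bench (there were two in this run) are standing in the bay. The bar is home and the isolator is on. I handed the job in at 33.3 s, and it reports no verdict.

I followed the required order: isolator off to its stop, bar drawn about 150 mm, both contactors placed, bar slid home, isolator turned on to its stop. The gripper was then backed well clear.

**Last checks:**
- **Contactors:** both looked upright in the top view, at about (+35, +23) and (−34, −28) mm from the bay centre. I measured this before closing the bar. In the final picture they looked unmoved, with the bar covering part of each.
- **Bar:** the tab is within half a pixel of its starting home position, and the push ended against its stop at about 24 N.
- **Isolator:** it was turned until it met its stop (1.2 N m). In the final picture the wings lie within about 3° of the fixture's x axis, closer to fully on than at the start.
- **Bystanders:** comparing the first and last top views, the only bench changes were at the contactors' old and new places. That comparison left out the far-left strip of the picture, which holds only the large black case and is away from the bystanders.

**Off-nominal:** the tool gradually tilted to about 7° over the run because of how the moves track. The grips and placings still worked. While lowering the second contactor I felt a small side force near the −y wall, so I shifted it a few millimetres inward before setting it down.

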